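# Swap the spent spray can and fill the crate

### The job

Take the spent spray can, the one without a cap, out of the divided crate and put it in the scrap bin. Stand the two new capped cans from the bench upright in the cells this leaves free, one to a cell and right down on the floor of the crate, setting them down gently rather than dropping or tipping them. Leave the two good cans already in the crate, and the sander and sanding discs, where they are.

Things in the scene. Friction and masses are not known exactly. Their poses are not given: they have to be found in the camera images.
- crate: fixed square plywood crate, 142 x 142 mm outside, 60 mm high, open above, divided by one wall each way into 2 x 2 cells of 62 x 62 mm, 68 mm between centres of neighbouring cells; walls, dividers and floor 6 mm thick. Origin: centre of its underside on the bench; x and y run along its walls, z up. It can stand at any yaw. Three cells start filled (two capped cans, one uncapped), one is free.
- cell0 (a point): centre of the floor of one crate cell, at x +34, y +34, z 6 mm in the crate's frame; axes as the crate
- cell1 (a point): centre of the floor of one crate cell, at x +34, y -34, z 6 mm in the crate's frame; axes as the crate
- cell2 (a point): centre of the floor of one crate cell, at x -34, y +34, z 6 mm in the crate's frame; axes as the crate
- cell3 (a point): centre of the floor of one crate cell, at x -34, y -34, z 6 mm in the crate's frame; axes as the crate
- scrap_bin: fixed open sheet-steel scrap bin, 180 x 180 mm outside, 70 mm high, walls and floor 5 mm thick, empty. Origin: centre of its underside on the bench; x and y run along its walls, z up.
- empty: the spent spray can without a cap, standing in one of the crate's cells: bare aluminium cylinder body 52 mm diameter and 90 mm high, shoulder to 100 mm, then a thin black spray nozzle 18 mm diameter from 100 to 126 mm (the top). About 0.07 kg. Origin: centre of its underside; z up along the can; yaw means nothing. Taken by the nozzle from above.
- empty_mid (a point): point on the axis of the spent can, 50 mm above its underside
- new_a: new can standing on the bench outside the crate: small capped spray can, identical to the other capped ones: white cylinder body 52 mm diameter and 90 mm high, aluminium shoulder to 100 mm, then a plain grey cylindrical cap 36 mm diameter from 100 to 135 mm (the top). About 0.22 kg. Origin: centre of its underside; z up along the can. Round, so its yaw means nothing. Taken by the cap from above.
- new_b: the other new can standing on the bench: same as new_a in every way, origin at the centre of its underside
- kept_a: good can already standing in a crate cell: same as new_a in every way, origin at the centre of its underside
- kept_b: second good can already standing in a crate cell: same as new_a in every way, origin at the centre of its underside
- discs: bystander: stack of round sanding discs, 120 mm diameter, 18 mm high, beyond the work. Origin: centre of its underside
- sander: bystander: red and black sander standing on its 124 mm pad, 104 mm high, its handle reaching 180 mm along its y. Origin: centre of the pad's underside

How it is judged (in metres and radians):
At the end, for the whole second after the job is handed in: Spent can at rest in the scrap bin (its middle within 85 mm of the centre along each wall, under 75 mm up); each new can in a cell of its own, within 14 mm of its centre, on its floor (to 6 mm), tilt under 0.1 rad, at rest; both good cans upright, at rest, within 20 mm of their start (x of empty_mid in the frame of scrap_bin between -0.085 and 0.085 m and y of empty_mid in the frame of scrap_bin between -0.085 and 0.085 m and z of empty_mid in the frame of scrap_bin below 0.075 m and linear speed of each of empty, new_a, new_b, kept_a, kept_b below 0.02 m/s and angular speed of each of empty, new_a, new_b, kept_a, kept_b below 0.2 rad/s and (horizontal distance between new_a and cell0 below 0.014 m or horizontal distance between new_a and cell1 below 0.014 m or horizontal distance between new_a and cell2 below 0.014 m or horizontal distance between new_a and cell3 below 0.014 m) and z of each of new_a, new_b in the frame of crate below 0.012 m and angle between each of new_a, new_b, kept_a, kept_b's own z axis and vertical below 0.1 rad and (horizontal distance between new_b and cell0 below 0.014 m or horizontal distance between new_b and cell1 below 0.014 m or horizontal distance between new_b and cell2 below 0.014 m or horizontal distance between new_b and cell3 below 0.014 m) and distance of each of kept_a, kept_b from where it was at the start of the episode below 0.02 m); the robot touches nothing.
It fails at once if a good can already in the crate was taken out or shifted out of its place (more than 30 mm) (distance of any of kept_a, kept_b from where it was at the start of the episode above 0.03 m).
It fails at once if a bystander (discs, sander) was moved more than 30 mm (distance of any of discs, sander from where it was at the start of the episode above 0.03 m).
It fails at once if a new can was tipped over (more than about 57 degrees) (angle between any of new_a, new_b's own z axis and vertical above 1 rad).
It fails at once if a new can was dropped into the crate (faster than 0.7 m/s inside it, a fall of some 25 mm) ((linear speed of new_a above 0.7 m/s and horizontal distance between new_a and crate below 0.08 m and height (world z) of new_a below 0.06 m) or (linear speed of new_b above 0.7 m/s and horizontal distance between new_b and crate below 0.08 m and height (world z) of new_b below 0.06 m)).
It also fails if it takes over 72 s, if anything falls off the work surface, if the arm or the gripper's body presses on something with over 40 N, if the wrist force passes 120 N, or if a joint passes its speed limit or range.

### The arm

A 6-joint arm with a two-finger parallel gripper is mounted at the origin on the work surface. World frame = base frame: x ahead of the robot, y to its left, z up, the work surface at z = 0. Lengths are in mm, angles in degrees, forces in N, time in s.
With the tool pointing down it reaches from about 350 to 850 mm from the base axis. Payload 8.1 kg.
Tool frame: the origin (TCP) lies between the finger pads; the fingertips stand 22 mm ahead of it and the grasp point (between the pads) lies 3 mm ahead of it; z points along the fingers, y is the line along which they close (so a half turn about z gives the same grasp; the last joint's range is limited). The gripper opens to 85 mm and grips with 20 to 120 N. Pads are 22 mm wide; open, the fingers measure 114 mm over their backs; the gripper's body (76 mm by 85 mm) begins 54 mm behind the grasp point. The pads swing forward as they close: fully open they stand 13 mm farther back than shut.
Start: joints at [-76.627, 7.471, 85.268, -0, 87.261, -4.893], TCP at [188.077, -569.765, 253.292] pointing down, gripper open.
Joint ranges: [-169.43, 169.43], [-51.17, 129.36], [1.28, 143.12], [-76.62, 256.62], [0, 156.53], [-152.29, 152.29]. Speed limits (degrees/s): [136.94, 136.94, 159.86, 180, 180, 180].

### API

Orientations are given as [roll, pitch, yaw] about the fixed x, y, z axes, in that order (R = Rz(yaw) Ry(pitch) Rx(roll)).
In Python, from bench import sense, snapshot, calibration, hand_in gives the robot as it stands.
- The arm moves only by the shell command python3 -m crank 'ROWS' [FORCE]. ROWS is JSON, a list of rows, each a list of 5 numbers: the shift along the tool's x, y, z in cm, then the turn about the tool's z in rad, then the finger opening in cm, from 0 to 8.54. A call has 1 to 20 rows; each row is the pose to reach, as a shift and turn from the pose commanded when the call began, along the tool's axes at that moment; what a row does not reach only later rows make up. A row lasts 1/10 s, in which the tool goes at most 50 mm and 8.59 degrees, less where a joint would pass 70% of its speed; a pose out of reach is approached as far as the arm can. A call with a gripper value outside its range is refused whole. The fingers move at their own pace and stop on an object; FORCE is the grip in N (left out, the last holds). Time passes only in rows, so rows that repeat a pose let the fingers close. It gives the time, the measured TCP pose, the force, the opening and the grip force at its end, in the units of the state.
- sense(): the state, without advancing time (a new reading comes with each control period).
- snapshot(name): name is "scene" or "top" or "wrist"; returns (picture, depth): 384x512x3 uint8, red, green, blue; 384x512 float32, mm along the optical axis (not along the pixel's ray), 0 where there is no reading.
- calibration(name): a dict with "fovy" (degrees; the focal length in pixels is half the picture's height over the tangent of half this angle, whatever the lens; pixels are square), "cx", "cy" (the principal point, pixels), "rvec" (rotation vector, rad) and "tvec" (3), from world to camera coordinates, as OpenCV has them; the wrist camera has in their place "tool_from_camera" (4x4, takes a point from camera to tool coordinates, whose origin is the TCP and whose axes are the flange's). Camera axes: x right, y down, z forward; pixel columns grow to the right and rows downward; lengths in mm; the calibration is good to about 2 mm. A picture is of the moment at which its call begins: read the wrist's pose just before it. calibration takes no time and is no camera call.
- hand_in(): hands the job in; it is judged then, once.
The state is a dict: "time": time; "joint_pos": joint angles; "qd": joint speeds; "joint_efforts": joint torques, N m; "tool_pos": TCP position; "tcp_rot": TCP orientation; "ft_force": force on the tool from outside, world axes, zero at the start; "wrist_torque": the same for the moment, N m; "finger_gap": finger opening in mm; "grip_force": force on a finger pad.
Only numpy, scipy, OpenCV 4.12 (cv2) and the standard library are available. Lean on these libraries where they do the work, as an engineer would, in place of code of your own. Each camera call takes 0.05 s, during which the arm holds its last target. There are 200 camera calls.

## Working session

There is one attempt and no reset: what is moved stays moved. The work goes in short steps, Python scripts to look and compute and a shell command to move; the robot and the scene stay as the last step left them, time stands still between calls to the robot, and variables do not carry over. Pictures are saved under pics/ and viewed, at most 10 in all, crops included, and the job is handed in when it is done.

```bash
mkdir -p pics; ls
cat > h.py <<'E'
import numpy as np, cv2
from bench import sense, snapshot, calibration
from scipy.spatial.transform import Rotation as R
def cam(name, st=None):
    c=calibration(name); f=192/np.tan(np.radians(c['fovy'])/2)
    if 'rvec' in c:
        Rm=cv2.Rodrigues(np.array(c['rvec'],float))[0]; t=np.array(c['tvec'],float).ravel()
        return f,c['cx'],c['cy'],Rm.T,-Rm.T@t
    T=np.array(c['tool_from_camera']); Rt=R.from_euler('xyz',st['tcp_rot'],degrees=True).as_matrix()
    return f,c['cx'],c['cy'],Rt@T[:3,:3],Rt@T[:3,3]+np.array(st['tool_pos'])
def cloud(k,d):
    f,cx,cy,Rw,o=k; v,u=np.mgrid[:384,:512]
    p=np.stack([(u-cx)/f*d,(v-cy)/f*d,d],-1)
    P=p@Rw.T+o; P[d<=0]=np.nan; return P
def ray(k,u,v,z):
    f,cx,cy,Rw,o=k; r=Rw@np.array([(u-cx)/f,(v-cy)/f,1]); return o+r*(z-o[2])/r[2]
def save(n,im): cv2.imwrite('pics/'+n,im[:,:,::-1])
E
python3 - <<'E'
from h import *
st=sense(); print(st)
for n in ('top','scene'):
    im,d=snapshot(n); save(n+'1.png',im); np.savez(n+'1.npz',im=im,d=d)
    k=cam(n); print(n,calibration(n), k[4])
E
```

```text
pics
{'time': 0.0, 'joint_pos': array([-7.66290715e+01,  7.51537391e+00,  8.53316308e+01, -1.28441876e-03,
        8.72605640e+01, -4.89182753e+00]), 'qd': array([-0.01806926, -0.02042809, -0.08549518,  0.00381412,  0.07180438,
        0.00774384]), 'joint_efforts': array([-6.83418803e-04, -5.69390273e+01, -5.00553668e+01, -3.03683009e-04,
        1.45418869e-02,  1.95795047e-05]), 'tool_pos': array([ 187.93035345, -569.26019892,  252.21908013]), 'tcp_rot': array([-1.79892714e+02, -7.89473581e-03,  1.82628112e+01]), 'ft_force': array([-0.58479527, -0.10960194,  0.19200129]), 'wrist_torque': array([ 0.03785732,  0.0653704 , -0.06470535]), 'grip_force': 0.0, 'finger_gap': 85.29831543549467}
top {'fovy': 49.394970184044624, 'cx': 252.19405487267895, 'cy': 189.9920112621989, 'rvec': array([ 2.14025304, -2.13599553,  0.1680668 ]), 'tvec': array([   5.95129237,  622.70600697, 1071.93702974])} [ 445.70035586    5.20935765 1156.79351663]
scene {'fovy': 55.771356817135974, 'cx': 254.76797068835998, 'cy': 193.60339553472338, 'rvec': array([ 2.2063627 ,  0.93558386, -0.37644759]), 'tvec': array([-409.59372019, -254.07402662, 1137.68655598])} [ 985.51662995 -391.08143401  634.40019731]
```

View pics/top1.png

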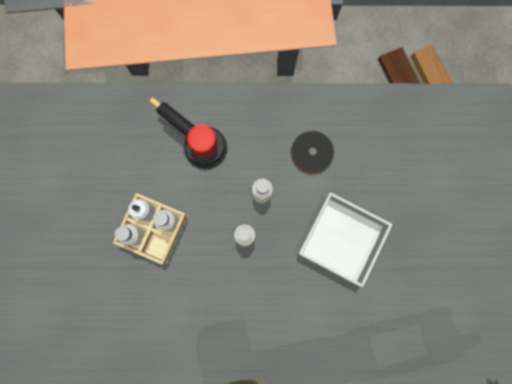

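View pics/scene1.png

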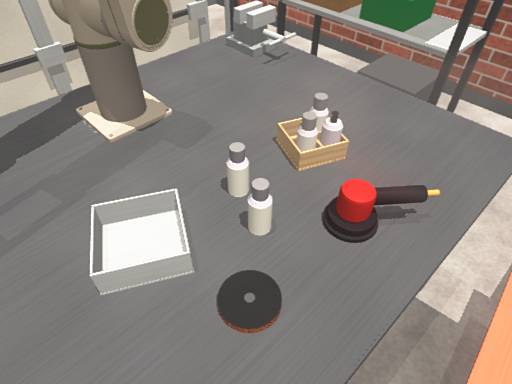

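The top view shows the crate near (150,230). The spent can is at (139,209), the kept cans at (164,219) and (126,235), and the free cell at (159,243). The new cans are at (262,190) and (245,236), the bin at (345,240), the sander at (203,145) and the discs at (312,152). The scene view agrees.

Run:
```python
from h import *
k=cam('top'); z=np.load('top1.npz'); im,d=z['im'],z['d']; P=cloud(k,d); Z=P[...,2]
v,u=np.mgrid[:384,:512]
def blobs(m,nm,mn=8):
    n,l,s,c=cv2.connectedComponentsWithStats(m.astype(np.uint8))
    for i in range(1,n):
        if s[i,4]>=mn:
            q=P[l==i]; print(nm,np.round(c[i]),s[i,4],'med',np.round(np.nanmedian(q,0),1),'mid',np.round((np.nanmin(q,0)+np.nanmax(q,0))/2,1))
tab=(u>90)&(u<400)&(v>160)&(v<300)
blobs(tab&(Z>118)&(Z<150),'tops')
print('bench z',np.nanmedian(Z[280:300,200:280]))
hsv=cv2.cvtColor(im,cv2.COLOR_RGB2HSV)
# crate and bin rims
for nm,win,zz,half in(('crate',(u>95)&(u<200)&(v>180)&(v<280),60,71),('bin',(u>285)&(u<400)&(v>180)&(v<300),70,90)):
    m=win&(abs(Z-zz)<8)
    pts=P[m][:,:2].astype(np.float32)
    r=cv2.minAreaRect(pts); print(nm,m.sum(),r)
```

```text
tops [263. 185.] 168 med [621.  -19.7 136.2] mid [621.9 -18.5 131.6]
tops [135. 207.] 51 med [566.2 295.9 132.9] mid [567.6 296.7 128.4]
tops [161. 218.] 194 med [538.4 229.1 142.6] mid [538.8 231.5 132.9]
tops [123. 233.] 206 med [501.8 318.9 142.2] mid [501.9 322.  133.5]
tops [244. 233.] 169 med [502.6  26.8 136. ] mid [502.9  26.9 131.5]
bench z 1.605569091856296
crate 730 ((521.05322265625, 277.0785827636719), (142.84725952148438, 142.30419921875), 66.98446655273438)
bin 634 ((493.94952392578125, -235.5846710205078), (181.1138153076172, 180.2958984375), 62.26865768432617)
```

```bash
cat >> h.py <<'E'
def row(x,y,z,yaw):
    st=sense(); Rt=R.from_euler('xyz',st['tcp_rot'],degrees=True).as_matrix()
    dl=Rt.T@(np.array([x,y,z])-st['tool_pos'])/10
    w=(yaw-st['tcp_rot'][2]+180)%360-180
    print('row',np.round(dl,2),'turn',round(-np.radians(w),3),'dist',round(np.linalg.norm(dl),1))
E
python3 -c "
from h import *
row(500,-100,270,60)"
```

```text
row [ 44.34 -34.79  -1.7 ] turn -0.728 dist 56.4
```

```bash
python3 -m crank '[[44.34,-34.79,-1.7,-0.728,4.5],[44.34,-34.79,-1.7,-0.728,4.5],[44.34,-34.79,-1.7,-0.728,4.5],[44.34,-34.79,-1.7,-0.728,4.5],[44.34,-34.79,-1.7,-0.728,4.5],[44.34,-34.79,-1.7,-0.728,4.5],[44.34,-34.79,-1.7,-0.728,4.5],[44.34,-34.79,-1.7,-0.728,4.5],[44.34,-34.79,-1.7,-0.728,4.5],[44.34,-34.79,-1.7,-0.728,4.5],[44.34,-34.79,-1.7,-0.728,4.5],[44.34,-34.79,-1.7,-0.728,4.5],[44.34,-34.79,-1.7,-0.728,4.5]]'; python3 -c "
from h import *
row(566,295,260,112)"
```

```text
time: 1.4
tool_pos: [500.7, -98.5, 269.8]
tcp_rot: [-179.9, 0.0, 60.2]
ft_force: [0.1, -0.1, -1.1]
finger_gap: 45.4
grip_force: 0.0
row [ 37.39 -13.89   0.99] turn -0.904 dist 39.9
```

```bash
python3 -m crank '[[37.39,-13.89,1,-0.904,4.5],[37.39,-13.89,1,-0.904,4.5],[37.39,-13.89,1,-0.904,4.5],[37.39,-13.89,1,-0.904,4.5],[37.39,-13.89,1,-0.904,4.5],[37.39,-13.89,1,-0.904,4.5],[37.39,-13.89,1,-0.904,4.5],[37.39,-13.89,1,-0.904,4.5],[37.39,-13.89,1,-0.904,4.5],[37.39,-13.89,1,-0.904,4.5],[37.39,-13.89,1,-0.904,4.5],[37.39,-13.89,1,-0.904,4.5]]'
python3 - <<'E'
from h import *
st=sense(); im,d=snapshot('wrist'); save('w1.png',im); k=cam('wrist',st); P=cloud(k,d); Z=P[...,2]; np.savez('w1.npz',im=im,d=d,P=P)
m=(Z>112)&(Z<150)
n,l,s,c=cv2.connectedComponentsWithStats(m.astype(np.uint8))
for i in range(1,n):
    if s[i,4]>50:
        q=P[l==i]; t=q[q[:,2]>np.nanmax(q[:,2])-6]; print(np.round(c[i]),s[i,4],np.round(np.median(q,0),1),'top',np.round((t.min(0)+t.max(0))/2,1),np.round(np.ptp(t,0),1))
m=(abs(Z-60)<6); print(cv2.minAreaRect(P[m][:,:2].astype(np.float32)))
E
```

```text
time: 2.6
tool_pos: [567.4, 290.8, 260.7]
tcp_rot: [180.0, 0.0, 111.6]
ft_force: [0.1, -0.4, 0.0]
finger_gap: 45.1
grip_force: 0.0
[187. 116.] 2327 [501.9 323.5 140.9] top [500.7 321.8 140.4] [35.5 35.3  5.9]
[259. 179.] 531 [565.4 298.5 131.7] top [566.  296.8 131.2] [17.6 17.3  6. ]
[198. 234.] 1266 [536.  242.4 139.9] top [537.8 235.2 139.9] [35.2 26.6  6. ]
((625.6824951171875, 243.4570770263672), (147.00201416015625, 373.5398864746094), 71.33232879638672)
```

View pics/w1.png

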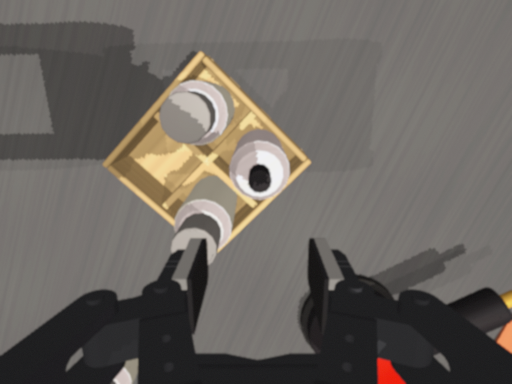

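The wrist view shows the nozzle at (260,179), the kept caps at (187,116) and (198,234), and the free cell at the left (140,165). The fingers line up with the crate diagonal, so they pass between the caps.

```bash
python3 -c "
from h import *
row(566,296.5,260,112);row(566,296.5,131,112)"
```

```text
row [0.56 0.08 0.08] turn -0.006 dist 0.6
row [ 0.56  0.07 12.98] turn -0.006 dist 13.0
```

```bash
python3 -m crank '[[0.56,0.08,0.1,-0.006,3.5],[0.56,0.08,0.1,-0.006,3.5],[0.56,0.08,3,-0.006,3.5],[0.56,0.08,6,-0.006,3.5],[0.56,0.08,9,-0.006,3.5],[0.56,0.08,11,-0.006,3.5],[0.56,0.08,12,-0.006,3.5],[0.56,0.08,12.9,-0.006,3.5],[0.56,0.08,12.9,-0.006,3.5],[0.56,0.08,12.9,-0.006,3.5],[0.56,0.08,12.9,-0.006,0],[0.56,0.08,12.9,-0.006,0],[0.56,0.08,12.9,-0.006,0],[0.56,0.08,12.9,-0.006,0],[0.56,0.08,12.9,-0.006,0],[0.56,0.08,12.9,-0.006,0]]' 40
```

```text
time: 4.25
tool_pos: [566.4, 298.7, 132.9]
tcp_rot: [179.9, -0.0, 112.1]
ft_force: [-1.3, -0.7, 6.3]
finger_gap: 16.4
grip_force: 39.3
```

```bash
python3 -m crank '[[0,0,-1,0,0],[0,0,-2,0,0],[0,0,-4,0,0],[0,0,-6,0,0],[0,0,-8,0,0],[0,0,-10,0,0],[0,0,-12,0,0],[0,0,-14,0,0],[0,0,-16,0,0],[0,0,-16,0,0],[0,0,-16,0,0]]'
python3 - <<'E'
from h import *
row(540,0,290,90); 
im,d=snapshot('scene'); save('s2.png',im)
E
```

```text
time: 5.35
tool_pos: [565.8, 298.4, 291.8]
tcp_rot: [179.9, -0.0, 112.1]
ft_force: [-0.0, -0.2, -0.9]
finger_gap: 16.2
grip_force: 39.1
row [-26.67 -13.62   0.16] turn 0.386 dist 30.0
```

View pics/s2.png

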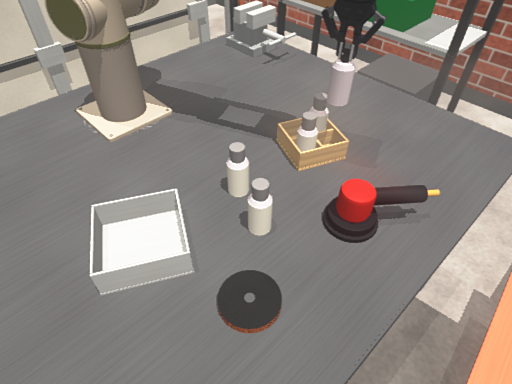

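The can is held by the nozzle and clear of the crate, and the kept cans are undisturbed.

```bash
python3 -c "
from h import *
row(494,-235,290,70)"
```

```text
row [-46.71 -26.68   0.07] turn 0.735 dist 53.8
```

```bash
python3 -m crank '[[-3,-1.7,0,0.05,0],[-46.7,-26.7,0,0.735,0],[-46.7,-26.7,0,0.735,0],[-46.7,-26.7,0,0.735,0],[-46.7,-26.7,0,0.735,0],[-46.7,-26.7,0,0.735,0],[-46.7,-26.7,0,0.735,0],[-46.7,-26.7,0,0.735,0],[-46.7,-26.7,0,0.735,0],[-46.7,-26.7,0,0.735,0],[-46.7,-26.7,0,0.735,0],[-46.7,-26.7,0,0.735,0],[-46.7,-26.7,0,0.735,0],[-46.7,-26.7,0,0.735,0],[-46.7,-26.7,0,0.735,0],[-46.7,-26.7,0,0.735,0]]'; python3 -m crank '[[0,0,3,0,0],[0,0,6,0,0],[0,0,9,0,0],[0,0,11,0,0],[0,0,13,0,0],[0,0,14,0,0],[0,0,14.8,0,0],[0,0,15.2,0,0],[0,0,15.5,0,0],[0,0,15.5,0,0],[0,0,15.5,0,0]]'
```

```text
time: 7.0
tool_pos: [494.4, -233.5, 291.2]
tcp_rot: [-180.0, -0.0, 70.1]
ft_force: [-0.2, 0.2, -0.6]
finger_gap: 16.2
grip_force: 39.2
time: 8.1
tool_pos: [494.4, -235.1, 137.0]
tcp_rot: [179.9, 0.0, 70.0]
ft_force: [-0.0, 0.0, -0.7]
finger_gap: 16.3
grip_force: 39.3
```

```bash
python3 -m crank '[[0,0,0.2,0,0],[0,0,0.4,0,0],[0,0,0.4,0,0],[0,0,0.4,0,3],[0,0,0.4,0,4],[0,0,0.4,0,4],[0,0,0.4,0,4],[0,0,-2,0,5],[0,0,-6,0,6],[0,0,-10,0,6],[0,0,-13,0,6],[0,0,-13,0,6],[0,0,-13,0,6]]'; python3 -c "
from h import *
row(500,-60,265,112)"
```

```text
time: 9.4
tool_pos: [494.5, -235.1, 267.2]
tcp_rot: [179.9, 0.0, 70.0]
ft_force: [-0.2, 0.0, -0.1]
finger_gap: 60.2
grip_force: 0.0
row [16.65 -5.47  0.2 ] turn -0.733 dist 17.5
```

```bash
python3 -m crank '[[17.0,-9.2,-1.3,-0.733,6],[17.0,-9.2,-1.3,-0.733,6],[17.0,-9.2,-1.3,-0.733,6],[17.0,-9.2,-1.3,-0.733,6],[17.0,-9.2,-1.3,-0.733,6],[17.0,-9.2,-1.3,-0.733,6],[17.0,-9.2,-1.3,-0.733,6],[17.0,-9.2,-1.3,-0.733,6]]'
python3 - <<'E'
from h import *
st=sense(); im,d=snapshot('wrist'); save('w2.png',im); k=cam('wrist',st); P=cloud(k,d); Z=P[...,2]
m=(Z>115)&(Z<150)
n,l,s,c=cv2.connectedComponentsWithStats(m.astype(np.uint8))
for i in range(1,n):
    if s[i,4]>50:
        q=P[l==i]; t=q[q[:,2]>np.nanmax(q[:,2])-4]; print(np.round(c[i]),s[i,4],'top',np.round((t.min(0)+t.max(0))/2,1),np.round(np.ptp(t,0),1))
im,d=snapshot('top'); save('t3.png',im[150:320,80:420])
row(621,-20,262,112); row(502.6,26.8,262,112)
E
```

```text
time: 10.2
tool_pos: [465.4, -44.4, 278.4]
tcp_rot: [-179.9, -0.0, 111.7]
ft_force: [-0.5, 0.6, -0.6]
finger_gap: 59.8
grip_force: 0.0
[335. 117.] 1901 top [500.8  25.5 135. ] [35.1 35.   4. ]
[439. 221.] 1847 top [620.6 -20.2 135.1] [36.4 35.3  4. ]
row [-3.5  15.34  1.66] turn -0.003 dist 15.8
row [5.24 6.08 1.67] turn -0.003 dist 8.2
```

View pics/w2.png

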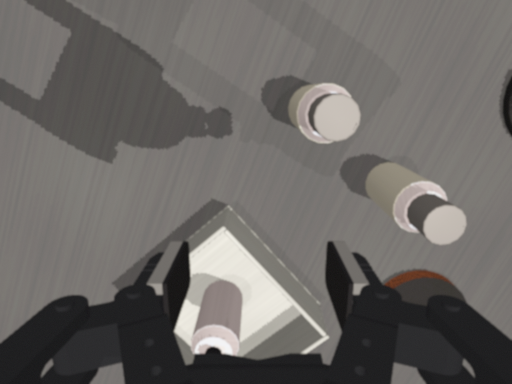

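View pics/t3.png

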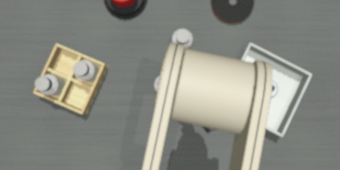

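The wrist view shows the spent can standing in the bin at (215,340), with the new cans' caps at (335,117) and (440,221). The top crop shows the crate with only the two kept cans in it.

```bash
python3 -m crank '[[5.1,6.0,1.7,-0.003,6.5],[5.1,6.0,1.7,-0.003,6.5],[5.1,6.0,1.7,-0.003,6.5],[5.1,6.0,1.7,-0.003,6.5],[5.1,6.0,1.7,-0.003,6.5],[5.1,6.0,1.7,-0.003,6.5]]'
python3 - <<'E'
from h import *
st=sense(); im,d=snapshot('wrist'); k=cam('wrist',st); P=cloud(k,d); Z=P[...,2]
m=(Z>115)&(Z<150)
n,l,s,c=cv2.connectedComponentsWithStats(m.astype(np.uint8))
for i in range(1,n):
    if s[i,4]>50:
        q=P[l==i]; t=q[q[:,2]>np.nanmax(q[:,2])-4]; print(np.round(c[i]),s[i,4],'top',np.round((t.min(0)+t.max(0))/2,1),np.round(np.ptp(t,0),1)); p=(t.min(0)+t.max(0))/2; row(p[0],p[1],130,112)
E
```

```text
time: 10.9
tool_pos: [502.2, 25.2, 262.7]
tcp_rot: [180.0, 0.0, 112.1]
ft_force: [-1.4, -0.1, -0.0]
finger_gap: 64.9
grip_force: 0.0
[257. 185.] 1855 top [500.9  25.6 135.5] [34.4 34.8  4. ]
row [ 0.09 -0.12 13.27] turn 0.001 dist 13.3
[384. 274.] 76 top [627.5  -6.3 133.7] [12.8  7.7  3.7]
row [-7.63 10.41 13.28] turn 0.001 dist 18.5
```

```bash
python3 -m crank '[[0.05,-0.1,3,0,6.5],[0.05,-0.1,7,0,6.5],[0.05,-0.1,10,0,6.5],[0.05,-0.1,12,0,6.5],[0.05,-0.1,13,0,6.5],[0.05,-0.1,13.3,0,6.5],[0.05,-0.1,13.3,0,6.5],[0.05,-0.1,13.3,0,4.5],[0.05,-0.1,13.3,0,2],[0.05,-0.1,13.3,0,2],[0.05,-0.1,13.3,0,2],[0.05,-0.1,13.3,0,2],[0.05,-0.1,13.3,0,2],[0.05,-0.1,13.3,0,2]]' 45;  python3 -m crank '[[0,0,-1,0,2],[0,0,-2,0,2],[0,0,-4,0,2],[0,0,-7,0,2],[0,0,-10,0,2],[0,0,-13,0,2],[0,0,-16,0,2],[0,0,-17,0,2],[0,0,-17,0,2],[0,0,-17,0,2]]'; python3 -c "
from h import *
row(476.4,259,300,112);row(476.4,200,300,112)"
```

```text
time: 12.35
tool_pos: [502.1, 26.1, 130.9]
tcp_rot: [179.9, 0.1, 112.2]
ft_force: [-1.8, 0.2, 7.3]
finger_gap: 34.8
grip_force: 44.9
time: 13.35
tool_pos: [500.7, 26.3, 297.9]
tcp_rot: [-179.9, -0.0, 112.2]
ft_force: [-0.6, 0.3, -3.3]
finger_gap: 34.6
grip_force: 45.5
row [22.47  6.54 -0.2 ] turn 0.003 dist 23.4
row [17.01  4.31 -0.2 ] turn 0.003 dist 17.5
```

```bash
python3 -m crank '[[2,0.5,0,0,2],[6,1.5,0,0,2],[10,2.5,0,0,2],[12.5,3.2,0,0,2],[12.5,3.2,0,0,2],[12.5,3.2,0,0,2]]'
python3 - <<'E'
from h import *
st=sense(); im,d=snapshot('wrist'); save('w3.png',im); k=cam('wrist',st); P=cloud(k,d); Z=P[...,2]
for lab,k,P in (('wrist',k,P),):
    m=(abs(Z-60)<6)&(abs(P[...,0]-521)<115)&(abs(P[...,1]-277)<115)
    r=cv2.minAreaRect(P[m][:,:2].astype(np.float32)); print(lab,m.sum(),np.nanmedian(Z[m]),r)
    m=(Z>115)&(Z<150)
    n,l,s,c=cv2.connectedComponentsWithStats(m.astype(np.uint8))
    for i in range(1,n):
        if s[i,4]>300:
            q=P[l==i]; t=q[q[:,2]>np.nanmax(q[:,2])-4]; print(np.round(c[i]),s[i,4],'top',np.round((t.min(0)+t.max(0))/2,1),np.round(np.ptp(t,0),1))
E
```

```text
time: 13.95
tool_pos: [482.7, 154.2, 297.1]
tcp_rot: [-179.8, -0.0, 112.3]
ft_force: [0.6, 0.4, -2.4]
finger_gap: 34.8
grip_force: 45.5
wrist 2967 59.63895318610622 ((519.9525756835938, 277.14178466796875), (142.5160675048828, 142.0843963623047), 67.17977905273438)
[361.   5.] 396 top [506.1 307.9 141.4] [18.7  8.7  3.9]
[357. 118.] 1853 top [537.6 230.5 141.3] [35.1 35.   4. ]
```

View pics/w3.png

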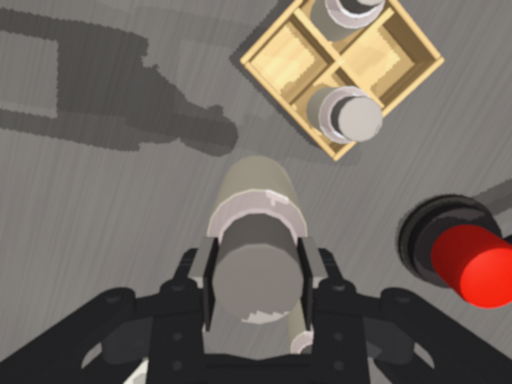

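The crate's cells are clear at (285,65) and (375,60), and the can hangs straight in the gripper.

```bash
python3 -c "
from h import *
row(475.5,258.9,297,112.2);row(475.5,258.9,140,112.2)"
```

```text
row [10.03  3.29  0.04] turn -0.0 dist 10.6
row [10.03  3.34 15.74] turn -0.0 dist 19.0
```

```bash
python3 -m crank '[[3,1,0,0,2],[7,2.3,0,0,2],[10,3.3,0,0,2],[10,3.3,0,0,2],[10,3.3,0,0,2],[10,3.3,2,0,2],[10,3.3,4,0,2],[10,3.3,6,0,2],[10,3.3,7.5,0,2],[10,3.3,8.5,0,2],[10,3.3,8.5,0,2],[10,3.3,8.5,0,2]]'; python3 -c "
from h import *
row(475.5,258.9,140,112.2)"
```

```text
time: 15.2
tool_pos: [476.8, 258.9, 214.9]
tcp_rot: [180.0, 0.0, 112.1]
ft_force: [-0.6, -0.5, -2.1]
finger_gap: 34.6
grip_force: 45.7
row [ 0.05 -0.12  7.49] turn -0.001 dist 7.5
```

```bash
python3 -m crank '[[0.05,-0.1,0.5,0,2],[0.05,-0.1,1.5,0,2],[0.05,-0.1,3,0,2],[0.05,-0.1,4.5,0,2],[0.05,-0.1,6,0,2],[0.05,-0.1,7,0,2],[0.05,-0.1,7.2,0,2],[0.05,-0.1,7.4,0,2],[0.05,-0.1,7.4,0,2],[0.05,-0.1,7.4,0,2]]'
```

```text
time: 16.2
tool_pos: [475.8, 259.4, 141.1]
tcp_rot: [179.9, 0.0, 112.2]
ft_force: [-0.3, -0.8, -2.4]
finger_gap: 34.6
grip_force: 45.7
```

```bash
python3 -m crank '[[0,0,0.15,0,2],[0,0,0.3,0,2],[0,0,0.4,0,2],[0,0,0.4,0,2],[0,0,0.4,0,2]]'
```

```text
time: 16.7
tool_pos: [475.6, 259.3, 137.0]
tcp_rot: [180.0, -0.0, 112.2]
ft_force: [-1.6, -1.1, 5.0]
finger_gap: 34.8
grip_force: 46.4
```

Floor contact: the force went from −2.4 to +5 N at the expected height. Releasing gently and retreating.

```bash
python3 -m crank '[[0,0,0,0,3.8],[0,0,0,0,4.2],[0,0,0,0,4.8],[0,0,0,0,5],[0,0,0,0,5],[0,0,-1,0,5],[0,0,-3,0,5],[0,0,-7,0,5],[0,0,-11,0,5],[0,0,-14,0,5],[0,0,-14,0,5],[0,0,-14,0,5]]'; python3 -c "
from h import *
row(600,0,275,112.2)"
```

```text
time: 17.9
tool_pos: [475.8, 259.4, 277.9]
tcp_rot: [179.8, -0.0, 112.2]
ft_force: [-0.1, 0.5, -0.4]
finger_gap: 50.0
grip_force: 0.0
row [-28.71   1.71   0.29] turn -0.0 dist 28.8
```

```bash
python3 -m crank '[[-31.4,2.9,1,0,6.5],[-31.4,2.9,1,0,6.5],[-31.4,2.9,1,0,6.5],[-31.4,2.9,1,0,6.5],[-31.4,2.9,1,0,6.5],[-31.4,2.9,1,0,6.5],[-31.4,2.9,1,0,6.5],[-31.4,2.9,1,0,6.5],[-31.4,2.9,1,0,6.5],[-31.4,2.9,1,0,6.5],[-31.4,2.9,1,0,6.5]]'
python3 - <<'E'
from h import *
st=sense(); im,d=snapshot('wrist'); k=cam('wrist',st); P=cloud(k,d); Z=P[...,2]
m=(Z>115)&(Z<150)
n,l,s,c=cv2.connectedComponentsWithStats(m.astype(np.uint8))
for i in range(1,n):
    if s[i,4]>300:
        q=P[l==i]; t=q[q[:,2]>np.nanmax(q[:,2])-4]; print(np.round(c[i]),s[i,4],'top',np.round((t.min(0)+t.max(0))/2,1),np.round(np.ptp(t,0),1)); p=(t.min(0)+t.max(0))/2; row(p[0],p[1],130,112.2)
im,d=snapshot('top'); P=cloud(cam('top'),d); Z=P[...,2]
m=(Z>125)&(Z<150)&(abs(P[...,0]-521)<90)&(abs(P[...,1]-277)<90)
n,l,s,c=cv2.connectedComponentsWithStats(m.astype(np.uint8))
for i in range(1,n):
    if s[i,4]>50: print('crate can',np.round(np.nanmedian(P[l==i],0),1))
E
```

```text
time: 19.0
tool_pos: [620.3, -19.1, 266.4]
tcp_rot: [180.0, -0.0, 112.3]
ft_force: [0.0, -0.1, -0.3]
finger_gap: 64.8
grip_force: 0.0
[258. 186.] 1786 top [620.8 -19.6 134.8] [34.9 35.   3.9]
row [-0.05  0.02 13.65] turn 0.001 dist 13.7
crate can [538.4 229.7 142.2]
crate can [501.8 319.7 142.4]
crate can [475.5 257.5 142.3]
```

```bash
python3 -m crank '[[-0.05,0,3,0,6.5],[-0.05,0,7,0,6.5],[-0.05,0,10,0,6.5],[-0.05,0,12,0,6.5],[-0.05,0,13.3,0,6.5],[-0.05,0,13.6,0,6.5],[-0.05,0,13.6,0,6.5],[-0.05,0,13.6,0,4.5],[-0.05,0,13.6,0,2],[-0.05,0,13.6,0,2],[-0.05,0,13.6,0,2],[-0.05,0,13.6,0,2],[-0.05,0,13.6,0,2],[-0.05,0,13.6,0,2]]' 45;  python3 -m crank '[[0,0,-1,0,2],[0,0,-2,0,2],[0,0,-4,0,2],[0,0,-7,0,2],[0,0,-10,0,2],[0,0,-13,0,2],[0,0,-16,0,2],[0,0,-17,0,2],[0,0,-17,0,2],[0,0,-17,0,2]]'; python3 -c "
from h import *
row(564.5,295.3,298,112.2)"
```

```text
time: 20.5
tool_pos: [622.0, -21.3, 132.3]
tcp_rot: [179.8, 0.1, 112.2]
ft_force: [-0.9, -0.5, 6.5]
finger_gap: 34.9
grip_force: 45.6
time: 21.5
tool_pos: [620.4, -21.1, 298.8]
tcp_rot: [-179.9, -0.0, 112.2]
ft_force: [-0.1, 0.7, -2.8]
finger_gap: 34.8
grip_force: 45.2
row [31.41  6.76  0.1 ] turn -0.0 dist 32.1
```

```bash
python3 -m crank '[[3,0.6,0,0,2],[7,1.5,0,0,2],[11,2.4,0,0,2],[15,3.2,0,0,2],[19,4.1,0,0,2],[23,4.9,0,0,2],[27,5.8,0,0,2],[30,6.4,0,0,2],[31.4,6.75,0,0,2],[31.4,6.75,0,0,2],[31.4,6.75,0,0,2],[31.4,6.75,0,0,2]]'; python3 -c "
from h import *
row(564.5,295.3,215,112.2)"
```

```text
time: 22.7
tool_pos: [565.1, 293.7, 299.6]
tcp_rot: [-179.9, 0.0, 112.1]
ft_force: [-0.8, 0.2, -2.2]
finger_gap: 34.5
grip_force: 45.2
row [0.18 0.01 8.46] turn -0.002 dist 8.5
```

```bash
python3 -m crank '[[0.1,0,0.3,0,2],[0.1,0,2,0,2],[0.1,0,4,0,2],[0.1,0,6,0,2],[0.1,0,8,0,2],[0.1,0,8.4,0,2],[0.1,0,8.4,0,2],[0.1,0,8.4,0,2]]'; python3 -c "
from h import *
row(564.5,295.3,142,112.2)"
```

```text
time: 23.5
tool_pos: [565.1, 295.9, 217.7]
tcp_rot: [179.9, 0.0, 112.1]
ft_force: [-0.1, -0.1, -0.8]
finger_gap: 34.3
grip_force: 45.2
row [-0.04 -0.09  7.57] turn -0.001 dist 7.6
```

```bash
python3 -m crank '[[0,-0.05,0.5,0,2],[0,-0.05,1.5,0,2],[0,-0.05,3,0,2],[0,-0.05,4.5,0,2],[0,-0.05,6,0,2],[0,-0.05,6.9,0,2],[0,-0.05,7.2,0,2],[0,-0.05,7.4,0,2],[0,-0.05,7.4,0,2],[0,-0.05,7.4,0,2]]'
```

```text
time: 24.5
tool_pos: [564.5, 296.1, 143.2]
tcp_rot: [179.9, -0.0, 112.2]
ft_force: [0.2, -0.6, -1.7]
finger_gap: 34.8
grip_force: 45.2
```

```bash
python3 -m crank '[[0,0,0.15,0,2],[0,0,0.3,0,2],[0,0,0.45,0,2],[0,0,0.5,0,2],[0,0,0.5,0,2],[0,0,0.5,0,2]]'
```

```text
time: 25.1
tool_pos: [564.2, 296.1, 138.3]
tcp_rot: [179.9, -0.0, 112.2]
ft_force: [-2.9, -0.5, 5.9]
finger_gap: 34.8
grip_force: 46.0
```

Contact with the floor again; release, rise, and move clear for a final check.

```bash
python3 -m crank '[[0,0,0,0,3.8],[0,0,0,0,4.2],[0,0,0,0,4.8],[0,0,0,0,5],[0,0,0,0,5],[0,0,-1,0,5],[0,0,-3,0,5],[0,0,-7,0,5],[0,0,-11,0,5],[0,0,-14,0,5],[0,0,-14,0,5]]'; python3 -m crank '[[-20,0,0,0,5],[-20,0,0,0,5],[-20,0,0,0,5],[-20,0,0,0,5],[-20,0,0,0,5],[-20,0,0,0,5],[-20,0,0,0,5]]'
python3 - <<'E'
from h import *
im,d=snapshot('top'); P=cloud(cam('top'),d); Z=P[...,2]
m=(Z>125)&(Z<150)&(abs(P[...,0]-521)<90)&(abs(P[...,1]-277)<90)
n,l,s,c=cv2.connectedComponentsWithStats(m.astype(np.uint8))
for i in range(1,n):
    if s[i,4]>50: print('crate can',np.round(np.nanmedian(P[l==i],0),1))
im2,_=snapshot('scene')
save('end.png',np.hstack([im[150:300,80:420],im2[60:210,200:420]]))
E
```

```text
time: 26.2
tool_pos: [566.4, 296.9, 285.2]
tcp_rot: [179.4, -0.0, 112.2]
ft_force: [0.9, -0.0, 0.6]
finger_gap: 50.3
grip_force: 0.0
time: 26.9
tool_pos: [639.1, 111.6, 277.1]
tcp_rot: [-180.0, -0.0, 112.2]
ft_force: [0.2, 0.5, -0.2]
finger_gap: 50.2
grip_force: 0.0
crate can [538.5 229.  142.3]
crate can [501.6 330.9 143.3]
```

View pics/end.png

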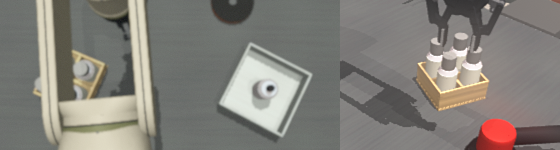

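The arm still hides part of the crate from above. The scene half shows four upright cans in the crate, and the spent can is standing in the bin. I'll back off once more and check the numbers.

```bash
python3 -m crank '[[-18,0,0,0,5],[-18,0,0,0,5],[-18,0,0,0,5],[-18,0,0,0,5],[-18,0,0,0,5],[-18,0,0,0,5],[-18,0,0,0,5]]'
python3 - <<'E'
from h import *
im,d=snapshot('top'); P=cloud(cam('top'),d); Z=P[...,2]
m=(Z>125)&(Z<160)&(abs(P[...,0]-521)<90)&(abs(P[...,1]-277)<90)
n,l,s,c=cv2.connectedComponentsWithStats(m.astype(np.uint8))
for i in range(1,n):
    if s[i,4]>50: print('crate can',s[i,4],np.round(np.nanmedian(P[l==i],0),1))
E
```

```text
time: 27.7
tool_pos: [707.2, -53.9, 277.4]
tcp_rot: [180.0, -0.0, 112.3]
ft_force: [0.4, -0.2, -0.5]
finger_gap: 49.7
grip_force: 0.0
crate can 189 [562.8 295.8 142.3]
crate can 185 [538.5 229.8 142.4]
crate can 197 [501.7 320.1 142.7]
crate can 189 [475.5 257.6 142.6]
```

All four cans stand at the same top height, within 2 mm of their cell centres or where they started.

```bash
python3 -c "
from bench import hand_in
print(hand_in())"
```

```text
the job is handed in; nothing more can be done
None
```

The job is handed in at about 28 s: the spent can is standing in the scrap bin, both new cans are upright on the crate floor in the freed cells, and the two good cans measured where they started; no verdict came back.

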